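Rock the ball sorter's gate over and feed the blue tray

TASK

The grey tray of the milling-ball sorter has had its share. With the fingertips, press down the raised yellow pad to rock the seesaw gate all the way over to the blue-tray side, and only then push the orange feed slide all the way open, to the sorter's left, so that the three waiting balls run down into the blue tray. Pick nothing up, do not touch the balls, and leave the bottle, vials, jar, beaker and marker where they stand; finish clear of everything with the balls lying still.

Things in the scene. Friction and masses are not known exactly. Their poses are not given: they have to be found in the camera images.
- sorter: Bench ball sorter, fixed to the worktop: grey base plate 220 (x) by 340 (y) by 10 mm. Origin on the worktop below the base, 5 mm behind its centre; its x axis points to the sorter's back (away from the robot, turned up to 0.3 rad), y to its left, z up. Grey tray on the left, blue tray on the right, white seesaw gate between them at the front, feed track at the back.
- gate_pivot (a point): Middle of the gate's pivot, 85 mm above the worktop. The gate is a white channel 46 mm wide, 170 mm long along the sorter's y. A clear drop box stands over its middle: 112 to 152 mm above the worktop, within 19 mm of this point in the sorter's x and 17 mm in y.
- feed_track (a point): Low front end of the aluminium feed track, on its floor, 118 mm above the worktop, at the sorter's x = -34 mm, y = 0. The track is 28 mm wide and rises 10 degrees towards the sorter's back for 120 mm; its side walls reach 139 mm above the worktop at the slide and 154 mm at the back end.
- gate (a joint): Tilt of the seesaw gate about the sorter's x axis, rad: -0.26 = left (grey) end down on its stop, +0.26 = right (blue) end down on its stop. Starts between -0.26 and -0.20. It stays where it is left; friction of about 0.06 N m, so about 1 N on a pad moves it.
- raised_pad (a point): Middle of the top face of the yellow press pad at the right (blue-tray) end of the gate, raised at the start. The pad is 38 mm (sorter x) by 34 mm (sorter y), juts out in front of the gate level with its wall tops, free above. It lies 43 mm in front of and 65 mm right of the pivot, and sinks from about 118 to 85 mm above the worktop as the gate rocks over.
- slide (a joint): Opening of the feed slide, m: 0 = shut, 0.030 = fully open, moving along the sorter's +y (to its left). Starts at 0 to 0.002. Friction 1.2 N; it stays where it is left. Its steel blade holds the balls back and frees the track at about 0.022.
- slide_tab (a point): Centre of the orange upright tab of the feed slide: 24 mm (sorter x) by 10 mm (sorter y) by 36 mm high, so it spans 18 mm above and below this point, which is 168 mm above the worktop at sorter x = 0. Free on both sides above the track walls (139 mm). Push its right face towards the sorter's left.
- ball_1_center (a point): Centre of the first waiting ball (white ceramic, 18 mm diameter, 20 g), on the feed track against the slide's blade.
- ball_2_center (a point): Centre of the second waiting ball, same size, behind the first.
- ball_3_center (a point): Centre of the third waiting ball, same size, behind the second.
- blue_tray (a point): Centre of the inner floor of the blue catch tray, 13 mm above the worktop; axes as the sorter's. Inner size 78 mm (x) by 69 mm (y); walls 48 mm high at front and back, 80 mm at the outer side.
- grey_tray (a point): Centre of the inner floor of the grey catch tray, same size, on the left.
- ball_4_center (a point): Centre of a ball that already lies in the grey tray; stays there.
- ball_5_center (a point): Centre of the other ball that already lies in the grey tray; stays there.
- amber_bottle: Bystander: amber screw-cap bottle, 62 mm diameter, 126 mm high, origin under its centre; stands on the rear left of the sorter's base.
- white_vial: Bystander: vial with white cap, 21 mm diameter, 49 mm high, origin under its centre; rear right of the base.
- blue_vial: Bystander: vial with blue cap, same size; rear right of the base.
- powder_jar: Bystander: white jar with red lid, 65 mm diameter, 80 mm high, on the worktop to the right.
- beaker: Bystander: glass beaker, 73 x 83 mm, 95 mm high, on the worktop to the right.
- marker: Bystander: black and white pen, 127 mm long, 15 mm high, lying on the worktop at the front right.

How it is judged (in metres and radians):
On the way, in this order (a step that is already met when the one before it is completed fails the run):
1. the seesaw gate is rocked fully over to the blue-tray side (value of joint gate above 0.22 rad), for 0.2 s.
2. the feed slide is pushed fully open (value of joint slide above 0.025 m), for 0.1 s.
3. the three balls are in the blue tray (x of ball_1_center in the frame of blue_tray between -0.039 and 0.039 m and y of ball_1_center in the frame of blue_tray between -0.035 and 0.035 m and z of ball_1_center in the frame of blue_tray between 0 and 0.03 m and x of ball_2_center in the frame of blue_tray between -0.039 and 0.039 m and y of ball_2_center in the frame of blue_tray between -0.035 and 0.035 m and z of ball_2_center in the frame of blue_tray between 0 and 0.03 m and x of ball_3_center in the frame of blue_tray between -0.039 and 0.039 m and y of ball_3_center in the frame of blue_tray between -0.035 and 0.035 m and z of ball_3_center in the frame of blue_tray between 0 and 0.03 m), for 0.2 s.
At the end, for the whole second after the job is handed in: The gate leans at least 0.20 rad towards the blue tray (0.26 is its stop), the slide is at least 24 of 30 mm open, and all three balls from the track lie within the blue tray, slower than 30 mm/s (all of step 3 and value of joint gate above 0.2 rad and value of joint slide above 0.024 m and linear speed of each of ball_1, ball_2, ball_3 below 0.03 m/s); the robot touches nothing.
It fails at once if the feed slide was opened (over 12 mm) before the gate was rocked over (value of joint slide above 0.012 m and value of joint gate below 0.15 rad).
It fails at once if the robot touched a ball (contact force between any of ball_1, ball_2, ball_3, ball_4, ball_5 and the fingers above 0.3 N or contact force between any of ball_1, ball_2, ball_3, ball_4, ball_5 and the arm above 0.3 N).
It fails at once if a ball was lifted (height (world z) of any of ball_1_center, ball_2_center, ball_3_center above 0.175 m or height (world z) of any of ball_4_center, ball_5_center above 0.06 m).
It fails at once if a bystander was moved by more than 20 mm (distance of any of amber_bottle, white_vial, blue_vial, powder_jar, beaker, marker from where it was at the start of the episode above 0.02 m).
It fails at once if a standing bystander was tipped (angle between any of amber_bottle, white_vial, blue_vial, powder_jar, beaker's own z axis and vertical above 0.3 rad).
It also fails if it takes over 42 s, if anything falls off the work surface, if the arm or the gripper's body presses on something with over 40 N, if the wrist force passes 120 N, or if a joint passes its speed limit or range.

ROBOT

A 6-joint arm with a two-finger parallel gripper is mounted at the origin on a cart in front of the work surface, level with it; the furniture and walls round the work are solid. World frame = base frame: x ahead of the robot, y to its left, z up, the work surface at z = 0. Lengths are in mm, angles in rad, forces in N, time in s.
With the tool pointing down it reaches from about 350 to 1000 mm from the base axis. Payload 7.1 kg.
Tool frame: the origin (TCP) lies at the very end of the fingers, on their centre line; the grasp point (between the pads) lies 19 mm behind it (robot.grip_point_offset is the distance from the TCP to the grasp point, in mm); z points along the fingers, y is the direction in which the jaws open and shut (so a half turn about z gives the same grasp; the last joint's range is limited). The gripper opens to 85 mm and grips with 20 to 120 N. Pads are 22 mm wide; open, the fingers measure 114 mm over their backs; the gripper's body (76 mm by 85 mm) begins 54 mm behind the grasp point. The pads swing forward as they close: fully open they stand 13 mm farther back than shut.
Start: joints at [-1.211, 0.423, 1.63, -0, 1.089, -0.019], TCP at [231.145, -580.669, 231.319] pointing down, gripper open.
Joint ranges: [-3, 3], [-0.9, 2.11], [0.09, 2.58], [-1.31, 4.45], [0.11, 2.69], [-2.54, 2.54]. Speed limits (rad/s): [2.39, 2.39, 3.01, 3.14, 3.14, 3.14].

INTERFACE

Orientations are given as a unit quaternion [w, x, y, z].
In Python, from bench import robot gives the robot as it stands.
- The arm moves only by the shell command python3 -m handwheel 'ROWS' [FORCE]. ROWS is JSON, a list of rows, each a list of 7 numbers: the turn, a rotation vector about the tool's x, y, z scaled (see below), then the shift along the tool's x, y, z scaled (see below), then the closure, from 0 (fully open) to 1 (shut). A call has 1 to 5 rows; each row shifts and turns the commanded pose from where the row before left it, along the tool's axes as they then stand; what a row does not reach is not made up. The controller multiplies each number of a shift by 0.5 m and each number of a turn by 60 degrees. A row lasts 1/12 s, in which the tool goes at most 41.7 mm and 7.16 degrees, less where a joint would pass 70% of its speed; a pose out of reach is approached as far as the arm can. A call with a number of a shift or a turn outside -1 to 1 is refused whole. A call with a gripper value outside its range is refused whole. The fingers move at their own pace and stop on an object; FORCE is the grip in N (left out, the last holds). Time passes only in rows, so rows that do not move let the fingers close. It gives the time, the measured TCP pose, the force and the opening at its end, in the units of the state.
- robot.state(): the state, without advancing time (a new reading comes with each control period).
- robot.get_image(name): name is "scene" or "side" or "wrist"; returns a dict with "img" (400x640x3 uint8, red, green, blue), "z_map" (400x640 float32, mm along the optical axis (not along the pixel's ray), 0 where there is no reading), "K" (3x3 intrinsics, pixels), "R" (3x3) and "t" (3): a world point X has camera coordinates R X + t; the wrist camera has in their place "mount" (4x4, takes a point from camera to tool coordinates, whose origin is the TCP and whose axes are the flange's). Camera axes: x right, y down, z forward; pixel columns grow to the right and rows downward; lengths in mm; the calibration is good to about 2 mm. A picture is of the moment at which its call begins: read the wrist's pose just before it.
- robot.close_job(): hands the job in, once; it reports no verdict.
The state is a dict: "time_s": time; "joint_pos": joint angles; "qvel": joint speeds; "effort": joint torques, N m; "tool_pos": TCP position; "orientation": TCP orientation; "contact_force": force on the tool from outside, world axes, zero at the start; "moment": the same for the moment, N m; "grip_width": finger opening in mm.
Only numpy, scipy, OpenCV 4.12 (cv2) and the standard library are available. Lean on these libraries where they do the work, as an engineer would, in place of code of your own. Each camera call takes 0.05 s, during which the arm holds its last target.

## Working session

There is one attempt and no reset: what is moved stays moved. The work goes in short steps, Python scripts to look and compute and a shell command to move; the robot and the scene stay as the last step left them, time stands still between calls to the robot, and variables do not carry over. Pictures are saved under pics/ and viewed, and the job is handed in when it is done.

```bash
ls; mkdir -p pics
python3 - <<'E'
from bench import robot
import cv2,numpy as np
print(robot.state())
for n in ["scene","side"]:
    d=robot.get_image(n); cv2.imwrite(f"pics/{n}0.png",d["img"][:,:,::-1]); np.savez(f"pics/{n}0.npz",**d)
    print(n,d["K"],d["R"],d["t"])
E
```

```text
pics
{'time_s': 0.0, 'joint_pos': array([-1.21102586e+00,  4.23855130e-01,  1.63072798e+00, -1.79949758e-06,
        1.08859365e+00, -1.90124843e-02]), 'qvel': array([-0.00045804, -0.00081432,  0.00017653, -0.00028467,  0.00038642,
        0.002122  ]), 'effort': array([ 9.69641478e-04, -5.57386994e+01, -2.81744099e+01, -5.52434199e-05,
        7.40213814e-03, -1.62749575e-05]), 'tool_pos': array([ 230.93486221, -580.1587628 ,  230.52184951]), 'orientation': array([-7.80451710e-04,  9.82118591e-01,  1.88261640e-01, -1.35082914e-04]), 'contact_force': array([ 0.040632  , -0.0549716 ,  0.92008461]), 'moment': array([-0.01545403, -0.03283166, -0.04142868]), 'grip_width': 85.4329234141044}
scene [[497.14295293   0.         306.9049115 ]
 [  0.         497.14295293 200.46826697]
 [  0.           0.           1.        ]] [[-0.87166628 -0.48984791  0.01571395]
 [-0.38810328  0.67032578 -0.63248652]
 [ 0.29928874 -0.55741581 -0.77441195]] [ 458.20039965  283.28707252 1408.17440917]
side [[446.7364154    0.         322.72822973]
 [  0.         446.7364154  198.48434471]
 [  0.           0.           1.        ]] [[ 0.99921887  0.03682845  0.01432874]
 [ 0.0306632  -0.4938412  -0.8690113 ]
 [-0.02492821  0.86877185 -0.49458472]] [-562.23050253   69.35604492 1249.33603555]
```

View pics/scene0.png

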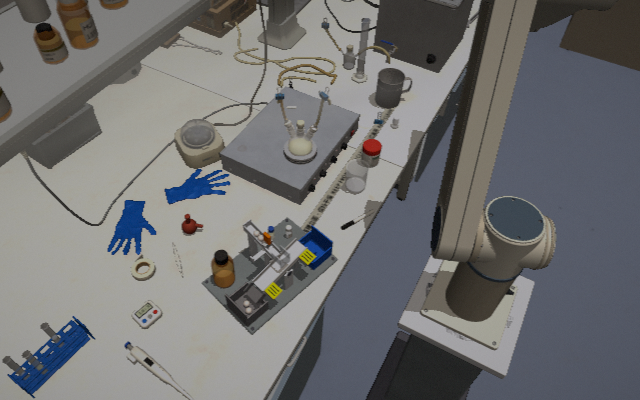

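View pics/side0.png

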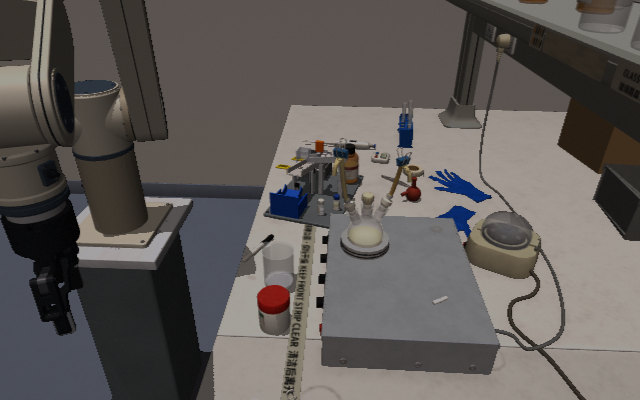

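The scene view shows the sorter at about (270,268), with yellow pads near (307,257) and (273,290) and the orange tab near (266,238). In the side view the tab is near (320,146). I'll zoom in and measure.

```bash
cat > h.py <<'E'
import numpy as np,cv2
def w(d,u,v,z):
    K=d["K"]; p=np.array([(u-K[0,2])/K[0,0]*z,(v-K[1,2])/K[1,1]*z,z]); return d["R"].T@(p-d["t"])
def plane(d,u,v,h):
    K=d["K"]; r=d["R"].T@np.array([(u-K[0,2])/K[0,0],(v-K[1,2])/K[1,1],1]); c=-d["R"].T@d["t"]; return c+r*(h-c[2])/r[2]
def proj(d,X):
    q=d["K"]@(d["R"]@np.array(X)+d["t"]); return q[:2]/q[2]
E
python3 - <<'E'
from h import *
for n,(x0,y0,x1,y1) in dict(scene=(195,210,345,335),side=(255,125,375,230)).items():
    d=dict(np.load(f"pics/{n}0.npz")); im=d["img"]
    c=cv2.resize(im[y0:y1,x0:x1],None,fx=4.5 if n=="scene" else 5.5,fy=4.5 if n=="scene" else 5.5,interpolation=cv2.INTER_CUBIC)
    cv2.imwrite(f"pics/{n}z.png",c[:,:,::-1])
    hsv=cv2.cvtColor(im,cv2.COLOR_RGB2HSV)
    for nm,lo,hi in [("yellow",(22,150,120),(33,255,255)),("orange",(5,200,150),(16,255,255)),("blue",(105,180,60),(120,255,255))]:
        m=cv2.inRange(hsv,lo,hi); m2=np.zeros_like(m); m2[y0:y1,x0:x1]=m[y0:y1,x0:x1]
        k,l,s,ce=cv2.connectedComponentsWithStats(m2)
        for i in range(1,k):
            if s[i,4]>8:
                v,u=np.nonzero(l==i); z=d["z_map"][v,u]; P=np.array([w(d,a,b,c) for a,b,c in zip(u,v,z) if c>0])
                print(n,nm,s[i],ce[i].round(1),np.median(P,0).round(1),P.min(0).round(),P.max(0).round())
E
```

```text
scene yellow [299 249  17  16 121] [306.6 256.3] [436.6 166.2 114.7] [415. 146. 103.] [456. 184. 124.]
scene yellow [265 282  17  17 139] [273.1 290.5] [468.4 287.3  86.1] [449. 238.  13.] [489. 308.  94.]
scene orange [264 232   6   6  14] [266.6 234.6] [540.  199.8 184.1] [531. 192. 182.] [549. 203. 188.]
scene blue [269 226   4   5  14] [270.5 228.3] [595.8 100.5  56.7] [589.  91.  53.] [602. 107.  62.]
scene blue [312 226  20  17  24] [321.7 234. ] [449.4  56.8  79.5] [409.  46.  74.] [484.  68.  82.]
scene blue [299 231  33  38 414] [315.5 249.4] [447.7  74.4  18.4] [408.  45.   5.] [501. 139.  64.]
side yellow [276 165  15   4  24] [282.7 166.8] [439.  150.7 116.3] [418. 143. 111.] [457. 169. 119.]
side blue [270 185  37  34 704] [285.9 202.8] [456.   53.9  47.7] [411.  36.   8.] [509. 134.  80.]
side blue [334 194   5   4  14] [336.  195.3] [596.7  93.4  56.8] [591.  88.  55.] [602. 106.  61.]
```

View pics/scenez.png

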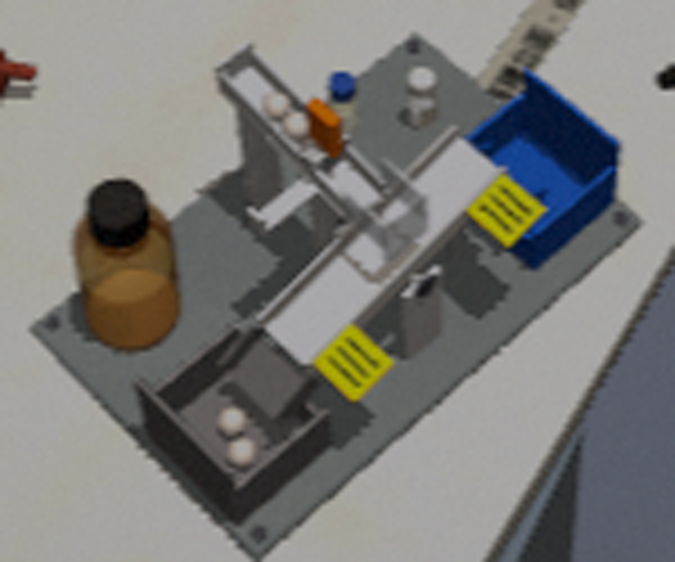

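View pics/sidez.png

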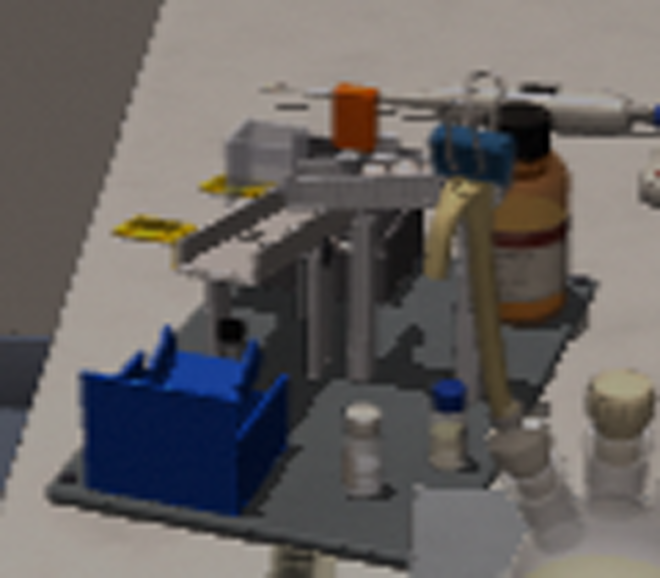

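Run:
```python
from h import *
S=dict(np.load("pics/scene0.npz"));D=dict(np.load("pics/side0.npz"))
a=plane(S,307.9,256.7,117);b=plane(S,273.4,290.2,86);print(a,b,np.linalg.norm((b-a)[:2]))
yaw=np.arctan2(b[1]-a[1],b[0]-a[0])-np.pi/2;print("yaw",yaw)
for n,d,pts in [("scene",S,None),("side",D,None)]:
    hsv=cv2.cvtColor(d["img"],cv2.COLOR_RGB2HSV); m=cv2.inRange(hsv,(4,150,60),(17,255,255))
    k,l,s,ce=cv2.connectedComponentsWithStats(m)
    for i in range(1,k):
        if (abs(ce[i]-([267,238] if n=="scene" else [319,146]))<8).all(): 
            v,u=np.nonzero(l==i);z=d["z_map"][v,u];P=np.array([w(d,*q) for q in zip(u,v,z)]);print(n,s[i],ce[i],np.median(P,0))
# base plate corners in scene crop (z=10)
for n,q in dict(left_front=(258,560),left_back=(32,328),right_back=(415,33),right_front=(640,222)).items():
    print(n,plane(S,195+q[0]/4.5,210+q[1]/4.5,10).round(1))
# predicted: sorter frame from pads
def fr(yaw,a):
    R=np.array([[np.cos(yaw),-np.sin(yaw)],[np.sin(yaw),np.cos(yaw)]]);return R
R=fr(yaw,a); pm=(a[:2]+b[:2])/2; piv=pm+R@[43,0]; print("pivot",piv)
for vx in (-34,): print("x offset of pivot unknown")
for nm,px in dict(tabtop_side=(319.5,141)).items(): print(plane(D,*px,186))
```

```text
[431.35961223 166.02473454 117.        ] [468.73259051 286.00507823  86.        ] 125.66631361439987
yaw -0.3019667486148814
scene [263 232   8  13  71] [266.85915493 237.87323944] [537.79776134 201.43693448 175.51624866]
side [315 140   9  13  86] [319.1627907  145.89534884] [542.11730714 192.95172776 167.12352291]
left_front [472.1 392.1  10. ]
left_back [682.1 332.7  10. ]
right_back [592.1   9.2  10. ]
right_front [383.4  69.6  10. ]
pivot [491.10049877 213.22676914]
x offset of pivot unknown
[543.64967575 187.32755707 186.        ]
```

The raised pad is at about (434,164,117), the tab at about (541,197,168), and the sorter yaw at about -0.275. First I'll turn the tool to match the sorter and shut the fingers.

```bash
python3 -m handwheel '[[0,0,0.115,0,0,0,1],[0,0,0.115,0,0,0,1],[0,0,0.115,0,0,0,1],[0,0,0.115,0,0,0,1],[0,0,0.115,0,0,0,1]]' 30
cat >> h.py <<'E'
def st():
    from bench import robot
    from scipy.spatial.transform import Rotation as Ro
    s=robot.state(); q=s["orientation"]; R=Ro.from_quat([q[1],q[2],q[3],q[0]]).as_matrix()
    return s,R
def go(x,y,z):
    s,R=st(); d=R.T@(np.array([x,y,z])-s["tool_pos"])
    print("t",round(s["time_s"],2),"pos",s["tool_pos"].round(1),"F",s["contact_force"].round(1),"w",round(s["grip_width"],1),"q",s["joint_pos"].round(2))
    print("yaw",np.arctan2(R[1,0],R[0,0]).round(3),"zax",R[:,2].round(3),"delta units",(d/500).round(4))
E
python3 -c "
from h import *
go(434,164,231)"
```

```text
time_s: 0.52
tool_pos: [231.0, -580.4, 230.8]
orientation: [-0.0, 0.993, -0.114, -0.0]
contact_force: [0.9, 0.0, -0.1]
grip_width: 25.8
t 0.52 pos [ 231.  -580.4  230.8] F [ 0.9  0.  -0.1] w 25.8 q [-1.21  0.42  1.63 -0.    1.09  0.59]
yaw -0.229 zax [-0.     0.001 -1.   ] delta units [ 5.690e-02 -1.542e+00  9.000e-04]
```

```bash
python3 -m handwheel '[[0,0,0.044,0,0,0,1],[0,0,0,0,-0.08,0,1],[0,0,0,0,-0.08,0,1],[0,0,0,0,-0.08,0,1],[0,0,0,0,-0.08,0,1]]'
python3 -m handwheel '[[0,0,0,0,-0.08,0,1],[0,0,0,0,-0.08,0,1],[0,0,0,0,-0.08,0,1],[0,0,0,0,-0.08,0,1],[0,0,0,0,-0.08,0,1]]'
python3 -c "
from h import *
go(434,164,231)"
```

```text
time_s: 0.93
tool_pos: [273.6, -424.6, 230.8]
orientation: [-0.0, 0.991, -0.135, -0.0]
contact_force: [1.1, -0.1, 0.6]
grip_width: 0.3
time_s: 1.35
tool_pos: [326.8, -231.8, 231.2]
orientation: [-0.0, 0.991, -0.135, -0.0]
contact_force: [0.2, -0.4, 0.3]
grip_width: -0.3
t 1.35 pos [ 326.8 -231.8  231.2] F [ 0.2 -0.4  0.3] w -0.3 q [-0.65  0.08  2.1   0.    0.96  1.19]
yaw -0.27 zax [ 0.  0. -1.] delta units [-4.500e-03 -8.201e-01  5.000e-04]
```

```bash
python3 -m handwheel '[[0,0,0,0,-0.08,0,1],[0,0,0,0,-0.08,0,1],[0,0,0,0,-0.08,0,1],[0,0,0,0,-0.08,0,1],[0,0,0,0,-0.08,0,1]]'
python3 -m handwheel '[[0,0,0,0,-0.08,0,1],[0,0,0,0,-0.08,0,1],[0,0,0,0,-0.08,0,1],[0,0,0,0,-0.08,0,1],[0,0,0,0,-0.06,0,1]]'
python3 -m handwheel '[[0,0,0,0,0,0,1]]'
python3 - <<'E'
from h import *
go(434,164,231)
from bench import robot
s,R=st()
for n in ["wrist","scene","side"]:
    d=robot.get_image(n); cv2.imwrite(f"pics/{n}1.png",d["img"][:,:,::-1]); np.savez(f"pics/{n}1.npz",**d,tp=s["tool_pos"],tR=R)
E
```

```text
time_s: 1.77
tool_pos: [380.1, -38.9, 231.4]
orientation: [0.0, 0.991, -0.134, 0.0]
contact_force: [1.7, -1.1, -0.3]
grip_width: -0.1
time_s: 2.18
tool_pos: [431.0, 145.2, 231.3]
orientation: [-0.0, 0.991, -0.134, 0.0]
contact_force: [1.3, -0.9, -0.3]
grip_width: 0.4
time_s: 2.27
tool_pos: [432.4, 146.8, 231.5]
orientation: [-0.001, 0.991, -0.132, 0.001]
contact_force: [0.6, -0.4, 0.9]
grip_width: -0.2
t 2.27 pos [432.4 146.8 231.5] F [ 0.6 -0.4  0.9] w -0.2 q [0.3  0.17 1.99 0.   0.98 2.14]
yaw -0.265 zax [ 0.002  0.002 -1.   ] delta units [-0.0059 -0.0341  0.0011]
```

View pics/wrist1.png

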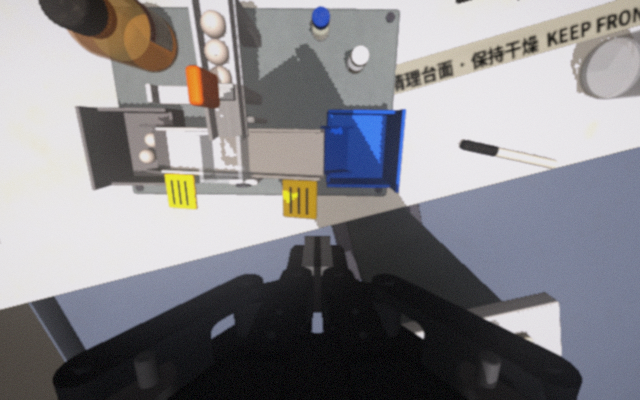

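View pics/side1.png

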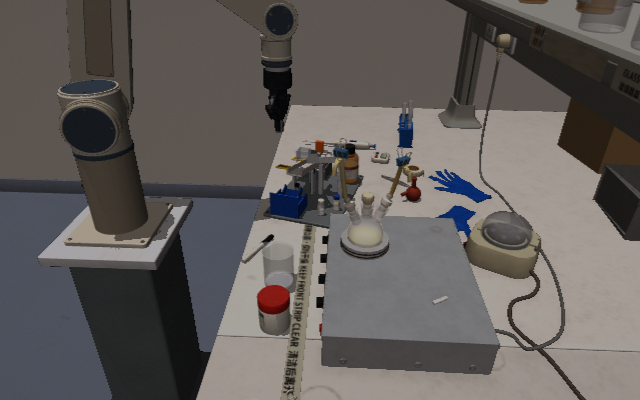

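The wrist view shows the raised pad centred at about (300,198), the low pad at (181,191) and the orange tab at (203,87). The closed fingertips are near (317,245). I'll cast rays from these points.

Run:
```python
from h import *
d=dict(np.load("pics/wrist1.npz")); M=d["mount"];K=d["K"];print(M.round(3))
def pl(u,v,h):
    r=d["tR"]@M[:3,:3]@np.linalg.solve(K,[u,v,1]); c=d["tR"]@M[:3,3]+d["tp"]; return (c+r*(h-c[2])/r[2]).round(1)
hsv=cv2.cvtColor(d["img"],cv2.COLOR_RGB2HSV)
for nm,lo,hi in [("yellow",(17,150,100),(33,255,255)),("orange",(3,190,120),(16,255,255))]:
    m=cv2.inRange(hsv,lo,hi); m=cv2.morphologyEx(m,cv2.MORPH_CLOSE,np.ones((9,9)))
    k,l,s,ce=cv2.connectedComponentsWithStats(m)
    for i in range(1,k):
        if s[i,4]>100:
            r=cv2.minAreaRect(np.argwhere(l==i)[:,::-1].astype(np.float32));print(nm,s[i],ce[i],r)
            for h in (86,117,186,150): print(h,pl(*r[0],h))
print("plate corners",[pl(u,v,10) for u,v in [(398,10),(384,192),(112,10)]])
```

```text
[[ 0.00000e+00 -9.63000e-01 -2.68000e-01  6.65310e+01]
 [ 1.00000e+00  0.00000e+00 -1.00000e-03 -1.00000e-01]
 [ 1.00000e-03 -2.68000e-01  9.63000e-01 -1.43318e+02]
 [ 0.00000e+00  0.00000e+00  0.00000e+00  1.00000e+00]]
yellow [115   7  34  48 869] [134.36593786  32.41887227] ((131.5, 30.5), (47.0, 33.0), 90.0)
86 [620.6 271.7  86. ]
117 [607.2 256.4 117. ]
186 [577.6 222.3 186. ]
150 [593.  240.1 150. ]
yellow [164 174  32  35 919] [180.64635473 190.18171926] ((179.5, 191.0), (34.0, 31.0), 90.0)
86 [469.1 287.7  86. ]
117 [472.  270.7 117. ]
186 [478.5 232.8 186. ]
150 [475.2 252.6 150. ]
yellow [ 283  180   34   38 1188] [299.55808081 198.12962963] ((299.5, 198.5), (37.0, 33.0), 90.0)
86 [428.1 167.7  86. ]
117 [435.5 163.6 117. ]
186 [451.7 154.4 186. ]
150 [443.2 159.2 150. ]
orange [187  66  16  39 504] [194.87698413  84.68849206] ((194.86068725585938, 84.96721649169922), (38.8398323059082, 13.851968765258789), 84.80557250976562)
86 [562.1 233.1  86. ]
117 [555.1 221.9 117. ]
186 [539.4 197.1 186. ]
150 [547.6 210.1 150. ]
plate corners [array([592.8,   9.1,  10. ]), array([389.4,  66.8,  10. ]), array([678. , 321.6,  10. ])]
```

```bash
python3 -m handwheel '[[0,0,0,-0.003,-0.034,0,1],[0,0,0,0,0,0.06,1],[0,0,0,0,0,0.06,1],[0,0,0,0,0,0.06,1],[0,0,0,0,0,0.02,1]]'
python3 -m handwheel '[[0,0,0,0,0,0,1],[0,0,0,0,0,0,1]]'
python3 - <<'E'
from h import *
go(435,163,84)
E
```

```text
time_s: 2.83
tool_pos: [431.2, 156.9, 128.3]
orientation: [0.001, 0.991, -0.135, -0.003]
contact_force: [-0.9, -1.0, -1.2]
grip_width: -0.1
time_s: 3.0
tool_pos: [433.9, 158.3, 131.6]
orientation: [0.0, 0.991, -0.135, -0.0]
contact_force: [1.0, -0.7, 1.2]
grip_width: 0.1
t 3.0 pos [433.9 158.3 131.6] F [ 1.  -0.7  1.2] w 0.1 q [ 0.32  0.35  2.05 -0.    0.74  2.17]
yaw -0.271 zax [-0.001 -0.    -1.   ] delta units [-0.0003 -0.0098  0.0953]
```

```bash
python3 -m handwheel '[[0,0,0,0,-0.009,0,1],[0,0,0,0,0,0.015,1],[0,0,0,0,0,0.015,1],[0,0,0,0,0,0.015,1],[0,0,0,0,0,0,1]]'
python3 -m handwheel '[[0,0,0,0,0,0.012,1],[0,0,0,0,0,0.012,1],[0,0,0,0,0,0.012,1],[0,0,0,0,0,0.008,1],[0,0,0,0,0,0,1]]'
python3 - <<'E'
from h import *
go(435,163,84)
E
```

```text
time_s: 3.42
tool_pos: [434.4, 163.2, 107.7]
orientation: [0.0, 0.991, -0.134, -0.001]
contact_force: [0.4, -0.1, -0.5]
grip_width: -0.3
time_s: 3.83
tool_pos: [435.0, 163.3, 87.3]
orientation: [0.0, 0.991, -0.134, -0.0]
contact_force: [-5.1, -4.3, 19.7]
grip_width: 0.0
t 3.83 pos [435.  163.3  87.3] F [-5.1 -4.3 19.7] w 0.0 q [ 0.33  0.43  2.07 -0.    0.64  2.17]
yaw -0.269 zax [-0.001 -0.    -1.   ] delta units [0.0002 0.0007 0.0066]
```

About 20 N at z = 87 mm suggests the gate is on its stop. I'll hold, lift and check.

```bash
python3 -m handwheel '[[0,0,0,0,0,0.001,1],[0,0,0,0,0,0,1],[0,0,0,0,0,0,1],[0,0,0,0,0,0,1]]'
python3 -m handwheel '[[0,0,0,0,0,-0.02,1],[0,0,0,0,0,-0.06,1],[0,0,0,0,0,-0.07,1],[0,0,0,0,0,-0.07,1],[0,0,0,0,0,-0.07,1]]'
python3 -m handwheel '[[0,0,0,0,0.04,0,1],[0,0,0,0,0.04,0,1],[0,0,0,0,0,0,1],[0,0,0,0,0,0,1]]'
python3 - <<'E'
from h import *
go(435,163,84)
from bench import robot
s,R=st()
for n in ["wrist","scene","side"]:
    d=robot.get_image(n); np.savez(f"pics/{n}2.npz",**d,tp=s["tool_pos"],tR=R)
    im=d["img"]
    if n=="side": im=cv2.resize(im[125:230,255:375],None,fx=5,fy=5,interpolation=2)
    cv2.imwrite(f"pics/{n}2.png",im[:,:,::-1])
E
```

```text
time_s: 4.17
tool_pos: [435.0, 163.3, 87.3]
orientation: [0.0, 0.991, -0.134, 0.0]
contact_force: [-4.7, -3.1, 20.8]
grip_width: 0.0
time_s: 4.58
tool_pos: [434.7, 163.4, 232.6]
orientation: [0.0, 0.991, -0.134, -0.0]
contact_force: [0.9, 0.4, 0.7]
grip_width: -0.2
time_s: 4.92
tool_pos: [424.2, 124.5, 231.4]
orientation: [-0.0, 0.991, -0.135, 0.0]
contact_force: [0.3, 0.1, -0.5]
grip_width: -0.1
t 4.92 pos [424.2 124.5 231.4] F [ 0.3  0.1 -0.5] w -0.1 q [0.26 0.15 2.02 0.   0.97 2.1 ]
yaw -0.271 zax [ 0.  0. -1.] delta units [ 1.000e-04 -7.980e-02  2.948e-01]
```

View pics/wrist2.png

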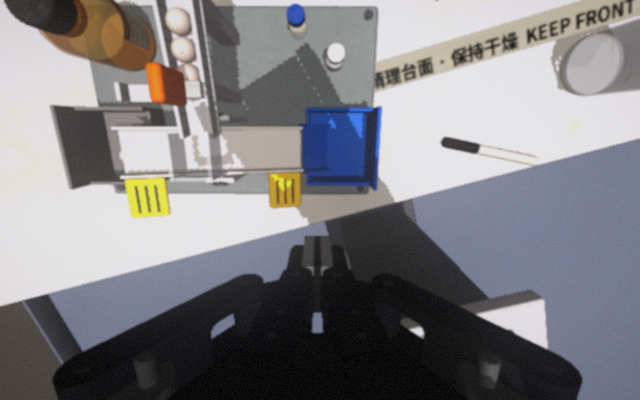

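View pics/side2.png

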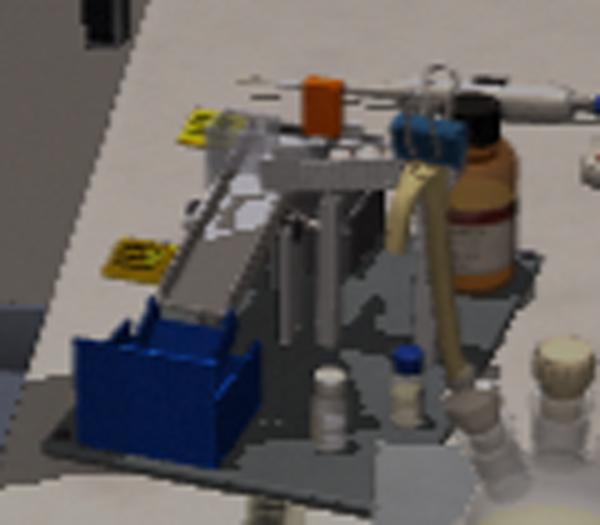

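The side view shows the gate's blue end down at crop (140,260) and its grey end up at (205,128), with the tab still at its start. I'll check the gate angle by depth and refine the tab position.

```bash
python3 - <<'E'
from h import *
S=dict(np.load("pics/scene2.npz"))
hsv=cv2.cvtColor(S["img"],cv2.COLOR_RGB2HSV);m=cv2.inRange(hsv,(20,140,90),(34,255,255));k,l,s,ce=cv2.connectedComponentsWithStats(m)
for i in range(1,k):
    if s[i,4]>40:
        v,u=np.nonzero(l==i);P=np.array([w(S,*q) for q in zip(u,v,S["z_map"][v,u])]);print("scene pad",ce[i],np.median(P,0).round(1))
d=dict(np.load("pics/wrist2.npz"));M=d["mount"];K=d["K"]
def pl(u,v,h):
    r=d["tR"]@M[:3,:3]@np.linalg.solve(K,[u,v,1]); c=d["tR"]@M[:3,3]+d["tp"]; return (c+r*(h-c[2])/r[2])
im=d["img"]; cv2.imwrite("pics/tabz.png",cv2.resize(im[40:130,120:240],None,fx=6,fy=6,interpolation=2)[:,:,::-1])
E
python3 - <<'E'
from h import *
go(529,154,231)
E
```

```text
scene pad [307.88679245 260.94339623] [435.8 160.   83.5]
scene pad [274.7615894  282.64900662] [469.4 279.9 117.2]
t 5.07 pos [424.6 125.3 231.1] F [-0.   0.7 -1.2] w 0.0 q [0.26 0.15 2.02 0.   0.97 2.1 ]
yaw -0.269 zax [-0.  0. -1.] delta units [ 1.859e-01 -1.108e-01  1.000e-04]
```

View pics/tabz.png

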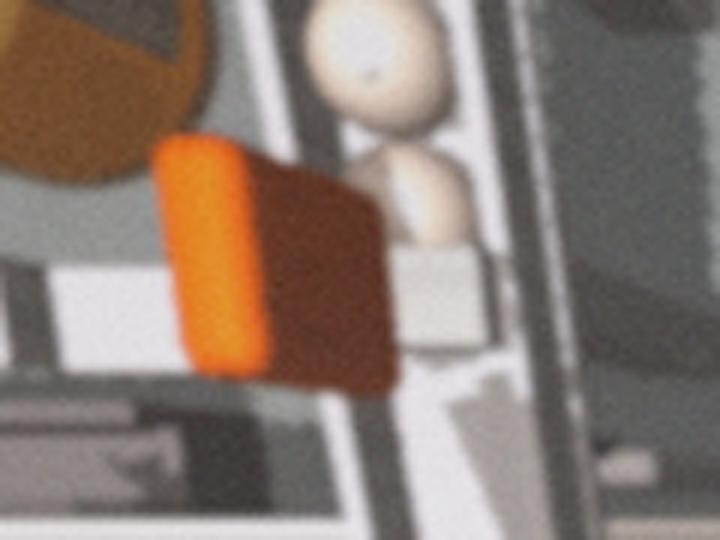

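Gate angle is about atan(33.7/124) ≈ 0.27 rad, so it's on its stop. Next I move to about 45 mm right of the tab.

```bash
python3 -m handwheel '[[0,0,0,0.062,-0.035,0,1],[0,0,0,0.062,-0.035,0,1],[0,0,0,0.062,-0.035,0,1],[0,0,0,0,0,0,1],[0,0,0,0,0,0,1]]'
python3 - <<'E'
from h import *
d=dict(np.load("pics/wrist2.npz"));M=d["mount"];K=d["K"]
def pl(u,v,h):
    r=d["tR"]@M[:3,:3]@np.linalg.solve(K,[u,v,1]); c=d["tR"]@M[:3,3]+d["tp"]; return (c+r*(h-c[2])/r[2])
print("tab top",pl(155.8,82.5,186))
go(529,154,158)
E
```

```text
time_s: 5.48
tool_pos: [529.3, 151.6, 230.3]
orientation: [0.0, 0.991, -0.134, -0.0]
contact_force: [-0.8, 0.7, -1.6]
grip_width: -0.3
tab top [539.19492764 196.96157551 186.        ]
t 5.48 pos [529.3 151.6 230.3] F [-0.8  0.7 -1.6] w -0.3 q [0.26 0.32 1.8  0.   1.03 2.1 ]
yaw -0.269 zax [-0.001 -0.    -1.   ] delta units [-0.0017 -0.0044  0.1446]
```

```bash
python3 -m handwheel '[[0,0,0,0,0,0.05,1],[0,0,0,0,0,0.05,1],[0,0,0,0,0,0.045,1],[0,0,0,0,0,0,1],[0,0,0,0,0,0,1]]'
python3 - <<'E'
from h import *
go(539,197,158)
from bench import robot
d=robot.get_image("wrist");cv2.imwrite("pics/wrist3.png",d["img"][:,:,::-1])
E
```

```text
time_s: 5.9
tool_pos: [526.3, 150.6, 157.9]
orientation: [0.001, 0.991, -0.134, -0.002]
contact_force: [0.6, 0.6, 0.2]
grip_width: 0.0
t 5.9 pos [526.3 150.6 157.9] F [0.6 0.6 0.2] w 0.0 q [0.26 0.41 1.85 0.   0.88 2.1 ]
yaw -0.269 zax [-0.004 -0.001 -1.   ] delta units [-0.0002 -0.0962 -0.0004]
```

View pics/wrist3.png

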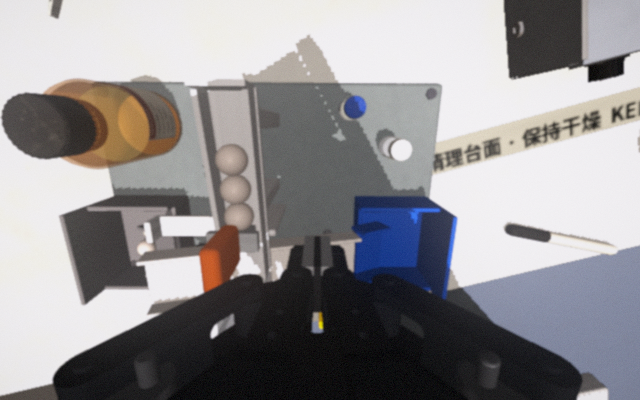

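The fingertips at (318,250) line up with the tab at (218,260), with free space between. I push left now.

```bash
python3 -m handwheel '[[0,0,0,0,-0.02,0,1],[0,0,0,0,-0.02,0,1],[0,0,0,0,-0.012,0,1],[0,0,0,0,-0.01,0,1],[0,0,0,0,0,0,1]]'
python3 - <<'E'
from h import *
go(539,197,158)
E
```

```text
time_s: 6.37
tool_pos: [537.0, 181.9, 159.5]
orientation: [-0.0, 0.991, -0.134, 0.001]
contact_force: [0.4, -1.1, 0.4]
grip_width: -0.2
t 6.37 pos [537.  181.9 159.5] F [ 0.4 -1.1  0.4] w -0.2 q [0.31 0.43 1.81 0.   0.9  2.14]
yaw -0.268 zax [ 0.002  0.001 -1.   ] delta units [-0.0041 -0.0301  0.003 ]
```

```bash
python3 -m handwheel '[[0,0,0,0,-0.015,0,1],[0,0,0,0,-0.015,0,1],[0,0,0,0,-0.015,0,1],[0,0,0,0,-0.012,0,1],[0,0,0,0,0,0,1]]'
python3 - <<'E'
from h import *
go(539,197,158)
from bench import robot
d=robot.get_image("wrist");cv2.imwrite("pics/wrist4.png",d["img"][:,:,::-1])
E
```

```text
time_s: 6.78
tool_pos: [543.7, 207.7, 158.8]
orientation: [0.001, 0.991, -0.134, -0.0]
contact_force: [-1.0, -4.9, 4.2]
grip_width: -0.1
t 6.78 pos [543.7 207.7 158.8] F [-1.  -4.9  4.2] w -0.1 q [ 0.35  0.45  1.78 -0.    0.91  2.19]
yaw -0.268 zax [-0.001 -0.003 -1.   ] delta units [-0.0034  0.0232  0.0017]
```

View pics/wrist4.png

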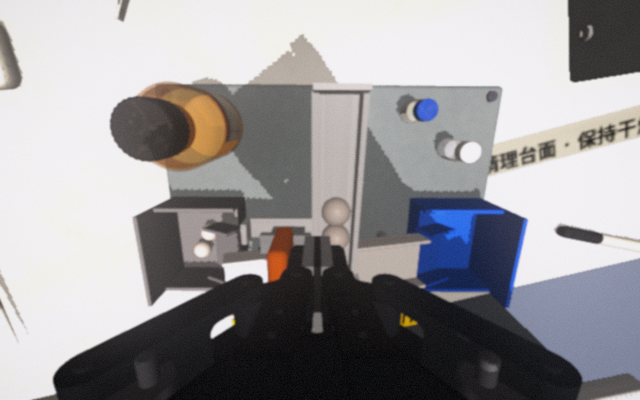

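The tab at (281,260) is pressed by the fingers and the balls are starting to move past (335,215). I push on to the stop.

```bash
python3 -m handwheel '[[0,0,0,0,-0.008,0,1],[0,0,0,0,-0.008,0,1],[0,0,0,0,0,0,1],[0,0,0,0,0,0,1]]'
python3 - <<'E'
from h import *
go(539,197,158)
E
```

```text
time_s: 7.17
tool_pos: [543.8, 208.8, 158.9]
orientation: [0.006, 0.991, -0.134, -0.002]
contact_force: [-7.9, -38.1, 17.5]
grip_width: -0.1
t 7.17 pos [543.8 208.8 158.9] F [ -7.9 -38.1  17.5] w -0.1 q [ 0.35  0.46  1.77 -0.01  0.92  2.2 ]
yaw -0.268 zax [-0.006 -0.012 -1.   ] delta units [-0.003   0.0254  0.0021]
```

The force jumps at the end stop. I back away to the right, then go up.

```bash
python3 -m handwheel '[[0,0,0,0,0.02,0,1],[0,0,0,0,0.03,0,1],[0,0,0,0,0.03,0,1],[0,0,0,0,0,-0.06,1],[0,0,0,0,0,-0.08,1]]'
python3 -m handwheel '[[0,0,0,-0.04,0.05,-0.04,1],[0,0,0,-0.04,0.06,0,1],[0,0,0,-0.04,0.06,0,1],[0,0,0,-0.04,0.06,0,1],[0,0,0,0,0,0,1]]'
python3 -m handwheel '[[0,0,0,0,0,0,1],[0,0,0,0,0,0,1],[0,0,0,0,0,0,1],[0,0,0,0,0,0,1],[0,0,0,0,0,0,1]]'
python3 - <<'E'
from h import *
go(539,197,158)
from bench import robot
for n in ["wrist","scene","side"]:
    d=robot.get_image(n); np.savez(f"pics/{n}5.npz",**d); im=d["img"]
    if n=="side": im=cv2.resize(im[125:230,255:375],None,fx=5,fy=5,interpolation=2)
    if n=="scene": im=cv2.resize(im[210:335,195:345],None,fx=4.5,fy=4.5,interpolation=2)
    cv2.imwrite(f"pics/{n}5.png",im[:,:,::-1])
E
```

```text
time_s: 7.58
tool_pos: [532.4, 175.5, 226.1]
orientation: [0.002, 0.991, -0.135, -0.004]
contact_force: [0.2, 0.3, 0.2]
grip_width: 0.0
time_s: 8.0
tool_pos: [421.8, 84.7, 247.9]
orientation: [0.001, 0.991, -0.135, -0.002]
contact_force: [-1.1, 0.9, -0.0]
grip_width: -0.3
time_s: 8.42
tool_pos: [428.2, 88.1, 248.7]
orientation: [-0.0, 0.991, -0.134, -0.0]
contact_force: [0.3, 0.6, 0.4]
grip_width: 0.3
t 8.42 pos [428.2  88.1 248.7] F [0.3 0.6 0.4] w 0.3 q [0.18 0.12 2.01 0.   1.01 2.02]
yaw -0.269 zax [-0.  0. -1.] delta units [ 0.1558 -0.2687  0.1813]
```

View pics/wrist5.png

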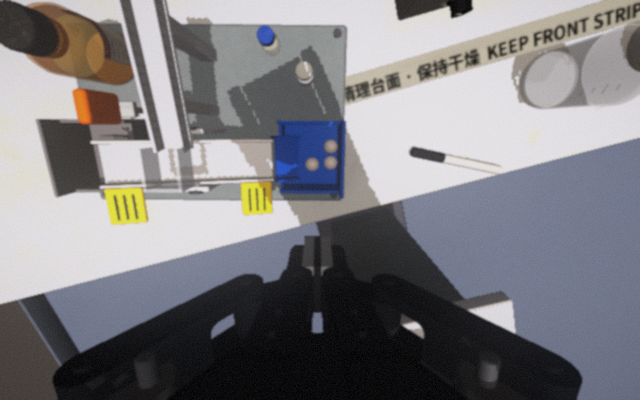

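View pics/scene5.png

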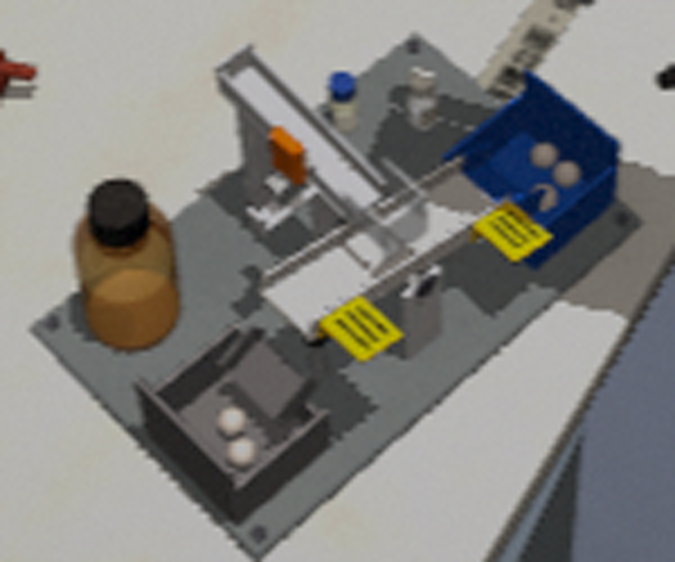

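View pics/side5.png

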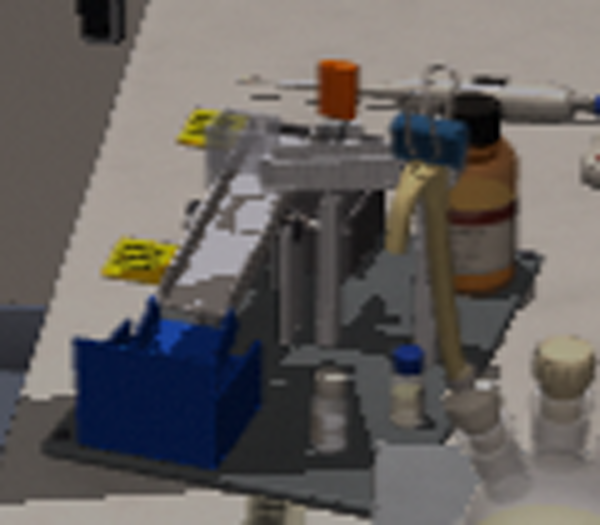

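Three balls lie in the blue tray, at wrist pixels (312,164), (330,160) and (330,147), and the grey tray still holds two. I wait, then check stillness, slide and gate.

```bash
python3 -m handwheel '[[0,0,0,0,0,0,1],[0,0,0,0,0,0,1],[0,0,0,0,0,0,1],[0,0,0,0,0,0,1],[0,0,0,0,0,0,1]]' >/dev/null
python3 -m handwheel '[[0,0,0,0,0,0,1],[0,0,0,0,0,0,1],[0,0,0,0,0,0,1],[0,0,0,0,0,0,1],[0,0,0,0,0,0,1]]'
python3 - <<'E'
from h import *
from bench import robot
a=dict(np.load("pics/scene5.npz")); b=robot.get_image("scene"); z0=dict(np.load("pics/scene0.npz"))
print("diff tray",np.abs(a["img"].astype(int)-b["img"])[225:270,290:340].max(), "diff whole sorter",np.abs(a["img"].astype(int)-b["img"])[210:335,195:345].max())
def tab(d):
    m=cv2.inRange(cv2.cvtColor(d["img"],cv2.COLOR_RGB2HSV),(4,150,60),(17,255,255));m[:225]=0;m[255:]=0;m[:,:245]=0;m[:,280:]=0
    v,u=np.nonzero(m);return plane(d,u.mean(),v.mean(),172)
t0,t1=tab(z0),tab(b);print(t0,t1,"slide",np.linalg.norm(t1-t0))
m=cv2.inRange(cv2.cvtColor(b["img"],cv2.COLOR_RGB2HSV),(20,140,90),(34,255,255));k,l,s,ce=cv2.connectedComponentsWithStats(m)
for i in range(1,k):
    if s[i,4]>40:
        v,u=np.nonzero(l==i);print("pad",np.median([w(b,*q) for q in zip(u,v,b["z_map"][v,u])],0).round(1))
for q in [(543,154),(567,175),(543,196)]: print("ball",plane(b,195+q[0]/4.5,210+q[1]/4.5,22).round(1))
R=np.array([[.963,.268],[-.268,.963]]);print("tray approx",np.array([539,197.])+R@[-52,-124])
cv2.imwrite("pics/scene6.png",b["img"][:,:,::-1])
w1=robot.get_image("wrist")["img"].astype(int);print("wrist diff",np.abs(w1-np.load("pics/wrist5.npz")["img"])[120:200,270:345].max())
E
```

```text
time_s: 9.4
tool_pos: [427.6, 87.6, 248.8]
orientation: [-0.0, 0.991, -0.134, 0.0]
contact_force: [-0.7, -0.8, -0.4]
grip_width: -0.3
diff tray 50 diff whole sorter 52
[538.64944732 200.22131893 172.        ] [547.2573557 228.0520682 172.       ] slide 29.13154118071801
pad [433.3 159.3  84.2]
pad [469.6 278.4 117.1]
ball [461.3  61.5  22. ]
ball [439.4  68.3  22. ]
ball [445.3  90.7  22. ]
tray approx [455.692  91.524]
wrist diff 59
```

View pics/scene6.png

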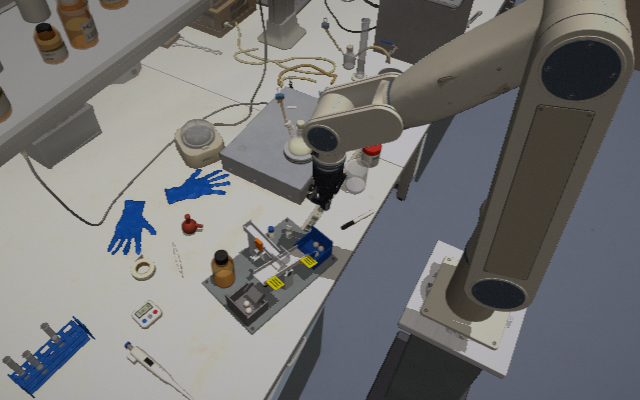

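The max diffs may only be noise or a moving shadow, so I look at the tray again and compare frames.

```bash
for i in 1 2 3; do python3 -m handwheel '[[0,0,0,0,0,0,1],[0,0,0,0,0,0,1],[0,0,0,0,0,0,1],[0,0,0,0,0,0,1],[0,0,0,0,0,0,1]]' >/dev/null; done
python3 - <<'E'
from h import *
from bench import robot
a=np.load("pics/scene5.npz")["img"]; b=cv2.imread("pics/scene6.png")[:,:,::-1]; c=robot.get_image("scene")["img"]
def balls(im):
    t=im[225:270,300:338].astype(int); m=((t[:,:,0]>90)&(abs(t[:,:,0]-t[:,:,2])<90)&(t[:,:,0]>t[:,:,2]-10)).astype(np.uint8)
    k,l,s,ce=cv2.connectedComponentsWithStats(m); return [(s[i,4],(ce[i]+[300,225]).round(2).tolist()) for i in range(1,k) if s[i,4]>4]
for im in (a,b,c): print(balls(im))
print(np.abs(b.astype(int)-c)[225:270,295:340].max(), np.abs(b.astype(int)-c)[225:270,295:340].mean(), np.abs(b.astype(int)-c)[300:380,20:150].max())
d=robot.get_image("wrist");cv2.imwrite("pics/wrist7.png",cv2.resize(d["img"][100:210,250:370],None,fx=5,fy=5)[:,:,::-1])
print(robot.state()["time_s"],robot.state()["contact_force"])
E
```

```text
[(np.int32(56), [303.36, 228.79]), (np.int32(333), [330.26, 235.29]), (np.int32(17), [315.41, 243.88]), (np.int32(17), [320.41, 247.88]), (np.int32(31), [302.03, 255.06]), (np.int32(9), [316.33, 253.11]), (np.int32(58), [333.69, 266.1])]
[(np.int32(56), [303.34, 228.77]), (np.int32(334), [330.24, 235.32]), (np.int32(17), [315.41, 243.88]), (np.int32(17), [320.41, 247.88]), (np.int32(31), [302.03, 255.06]), (np.int32(9), [316.33, 253.11]), (np.int32(58), [333.69, 266.1])]
[(np.int32(56), [303.39, 228.73]), (np.int32(334), [330.21, 235.26]), (np.int32(17), [315.41, 243.88]), (np.int32(17), [320.41, 247.88]), (np.int32(30), [302.1, 255.2]), (np.int32(9), [316.33, 253.11]), (np.int32(58), [333.69, 266.1])]
14 1.6248559670781892 18
10.85 [-0.2786337   0.45084828  0.31131646]
```

View pics/wrist7.png

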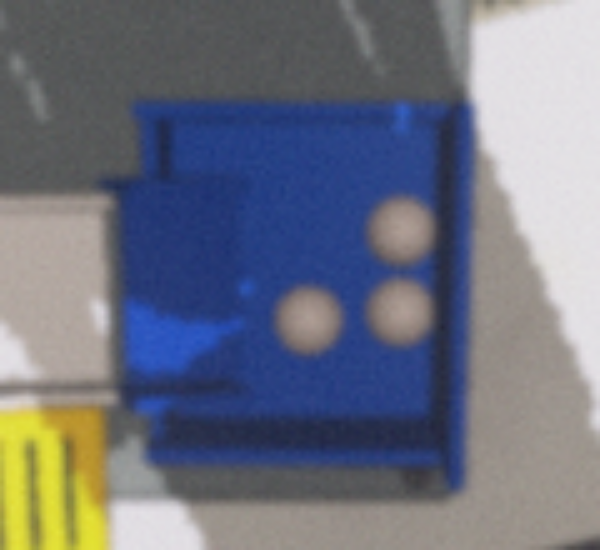

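The three balls lie still on the blue tray floor, with identical centroids in three frames over 2.4 s. The tool is clear, so I hand in.

```bash
python3 -c "
from bench import robot
print(robot.close_job())"
```

```text
the job is handed in; nothing more can be done
None
```

I pressed the raised yellow pad down to its stop with the shut fingertips (about 20 N). Then I pushed the orange slide left to its end stop (about 38 N), backed off clear and handed the job in just under 11 s in.

Last checks before handing in:
- **Gate:** the pads stand at 84 mm (blue side) and 117 mm, which makes the tilt about 0.26 to 0.27 rad towards the blue tray.
- **Slide:** about 29 mm open, measured from the tab in the scene images.
- **Balls:** all three lie in the blue tray, and their positions were unchanged across three frames over 2.4 s. The other two are still in the grey tray.
- **Bystanders:** they look unmoved by eye; I did not measure them.
- **Robot:** contact force is about zero, with the tool about 249 mm above the worktop.

One check disagreed at first. A raw pixel difference of the tray came out at 50–59 grey levels. It fell to 14 on the repeat, within the camera noise of 18, so I put it down to the arm or its shadow still settling.

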